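# Unscrew the spring-loaded cap of a gas drying column

### The arm

A 6-joint arm with a two-finger parallel gripper is mounted at the origin on the work surface. World frame = base frame: x ahead of the robot, y to its left, z up, the work surface at z = 0. Lengths are in mm, angles in rad, forces in N, time in s.
With the tool pointing down it reaches from about 275 to 1000 mm from the base axis. Payload 8.4 kg.
Tool frame: the origin (TCP) lies between the finger pads; the fingertips stand 11 mm ahead of it and the grasp point (between the pads) lies 8 mm behind it; z points along the fingers, y is the direction in which the jaws open and shut (so a half turn about z gives the same grasp; the last joint's range is limited). The gripper opens to 85 mm and grips with 20 to 120 N. Pads are 22 mm wide; open, the fingers measure 114 mm over their backs; the gripper's body (76 mm by 85 mm) begins 54 mm behind the grasp point. The pads swing forward as they close: fully open they stand 13 mm farther back than shut.
Start: joints at [-1.183, 0.353, 1.633, -0, 1.155, -0.002], TCP at [237.501, -578.119, 242.281] pointing down, gripper open.
Joint ranges: [-2.63, 2.63], [-0.92, 2.1], [0.06, 2.66], [-1.3, 4.44], [0, 2.69], [-3.02, 3.02]. Speed limits (rad/s): [2.22, 2.22, 2.79, 3.14, 3.14, 3.14].

### API

Orientations are given as [roll, pitch, yaw] about the fixed x, y, z axes, in that order (R = Rz(yaw) Ry(pitch) Rx(roll)).
In Python, from rig import r, eyes gives the robot as it stands. The module is installed in compiled form; this text tells all that it offers.
- The arm moves only by the tool servo_tool, never from a script. Its argument "rows" is a list of rows, each a list of 3 entries, a list of its own where there are three numbers: the shift along the world's x, y, z in cm, then the turn about the world's z in rad, then the finger opening in cm, from 0 to 8.54. A call has 1 to 5 rows; each row shifts and turns the commanded pose from where the row before left it; what a row does not reach is not made up. A row lasts 1/12 s, in which the tool goes at most 41.7 mm and 7.16 degrees, less where a joint would pass 70% of its speed; a pose out of reach is approached as far as the arm can. A call is refused whole if a number of a shift passes 4.17 or a number of a turn 0.125, either way. A call with a gripper value outside its range is refused whole. The fingers move at their own pace and stop on an object; "squeeze" is the grip in N (left out, the last holds). Time passes only in rows, so rows that do not move let the fingers close. It gives the time, the measured TCP pose, the force and the opening at its end, in the units of the state.
- r.sense(): the state, without advancing time (a new reading comes with each control period).
- eyes.grab_frame(name): name is "side" or "top" or "wrist"; returns a dict with "frame" (384x512x3 uint8, red, green, blue), "depth" (384x512 float32, mm along the optical axis (not along the pixel's ray), 0 where there is no reading), "vertical_fov" (degrees; the focal length in pixels is half the picture's height over the tangent of half this angle, whatever the lens; pixels are square), "cx", "cy" (the principal point, pixels), "camera_from_world" (4x4, takes a point from world to camera coordinates); the wrist camera has in their place "hand_eye" (4x4, takes a point from camera to tool coordinates, whose origin is the TCP and whose axes are the flange's). Camera axes: x right, y down, z forward; pixel columns grow to the right and rows downward; lengths in mm; the calibration is good to about 2 mm. A picture is of the moment at which its call begins: read the wrist's pose just before it.
- r.sign_off(): hands the job in, once; it reports no verdict.
The state is a dict: "clock": time; "qpos": joint angles; "qvel": joint speeds; "joint_efforts": joint torques, N m; "eef_pos": TCP position; "tcp_rot": TCP orientation; "contact_force": force on the tool from outside, world axes, zero at the start; "wrist_torque": the same for the moment, N m; "opening": opening from 0.0 (shut) to 1.0 (fully open).
Only numpy, scipy, OpenCV 4.12 (cv2) and the standard library are available. Lean on these libraries where they do the work, as an engineer would, in place of code of your own. Each camera call takes 0.05 s, during which the arm holds its last target.

### The job

Open the gas drying column so that its cartridge can be changed: unscrew the blue cap, letting it climb with its thread and never forcing it by pull, press or side push, and keep hold of it as it comes free, because the spring-loaded cartridge underneath will throw it off. Then stand the cap, open side down, in the white parts tray and let go; leave everything else on the bench where it is.

Things in the scene. Friction and masses are not known exactly. Their poses are not given: they have to be found in the camera images.
- cap_mid (a point): Centre of the blue ribbed screw cap, half-way up on its axis, z up. A 55 g cup, 56 mm across, 40 mm tall, open side down. Right-hand thread: anticlockwise seen from above loosens it and lifts it 7 mm a turn; it starts 1.05 to 1.6 turns from coming free, not the same each time. Turning takes 0.2 to 0.3 N m. Off the thread it must never be let go above the neck or more than 1 cm over the tray.
- neck_top (a point): Centre of the rim of the column's 40 mm threaded neck, 195 mm above the bench, on the cap's axis; the cap hides it. The cap starts with its centre 9 to 14 mm below this point, its skirt 2 to 6 mm above a 68 mm wide grey shoulder. The cap turns on an upright axis. The thread is plastic: more than about 20 N from the hand spoils it.
- column: The gas drying column, bolted down: 120 mm round foot (origin at the centre of its underside, on the bench; z up the axis), 60 mm clear tube, two brass ports reaching 70 mm out along its x. Inside, a cartridge on a spring presses the cap up with 9 N when shut, 6 N where it comes free; the hand then feels that push in place of the thread. Opened, the cartridge ends 28 mm proud of the rim.
- tray_mid (a point): Centre of the floor of the white parts tray, on the floor's upper face, 4 mm above the bench. The tray is a fixed shallow square, 180 mm outside, 172 mm inside, walls 14 mm high over the bench; x and y along its sides.
- jar: Bystander: white plastic jar with grey lid, 84 mm across, 134 mm tall, standing; origin at the centre of its underside.
- flask: Bystander: conical glass flask with yellow stopper, 66 mm across, 112 mm tall, standing; origin at the centre of its underside.
- spare: Bystander: spare orange cartridge, 36 mm across, 120 mm tall, standing; origin at the centre of its underside.
- funnel: Bystander: pink funnel standing mouth down, 80 mm across, 78 mm tall; origin at the centre of its mouth, on the bench.
Mind the look-alikes: they are no part of the job. Of the things that look like the column, the middle-sized one is meant.

How it is judged:
By the outcome, as a careful person would: the job done as asked, in the order asked, and still so for the second after the job is handed in, with the robot touching nothing.
It also fails if it takes over 72 s, if anything falls off the work surface, if the arm or the gripper's body presses on something with over 40 N, if the wrist force passes 120 N, or if a joint passes its speed limit or range.

## Working session

There is one attempt and no reset: what is moved stays moved. The work goes in short steps, Python scripts to look and compute and a tool call to move; the robot and the scene stay as the last step left them, time stands still between calls to the robot, and variables do not carry over. Pictures are saved under pics/ and viewed, and the job is handed in when it is done.

Besides the shell and the picture viewer there is one more tool, called after ">>>" in YAML: its name, and indented under it one key for each argument. servo_tool: Moves the arm, as the interface text tells. Its arguments: {"type":"object","properties":{"rows":{"type":"array"},"squeeze":{"type":"number"}},"required":["rows"]}

```bash
mkdir -p pics; ls; cat > h.py <<'E'
import numpy as np, cv2
from rig import r, eyes
def K(f):
    F=f["frame"].shape[0]/2/np.tan(np.radians(f["vertical_fov"])/2); return F,f["cx"],f["cy"]
def save(f,n): cv2.imwrite("pics/"+n,cv2.cvtColor(f["frame"],cv2.COLOR_RGB2BGR))
def ray(f,u,v,T):
    F,cx,cy=K(f); d=np.array([(u-cx)/F,(v-cy)/F,1]); W=np.linalg.inv(T)
    return W[:3,3],W[:3,:3]@d
def plane(f,u,v,z,T=None):
    T=f["camera_from_world"] if T is None else T
    o,d=ray(f,u,v,T); return o+d*(z-o[2])/d[2]
def cloud(f,T=None):
    T=f["camera_from_world"] if T is None else T
    F,cx,cy=K(f); v,u=np.mgrid[:384,:512]; D=f["depth"]
    P=np.stack([(u-cx)/F*D,(v-cy)/F*D,D,np.ones_like(D)],-1)
    return (P@np.linalg.inv(T).T)[...,:3]
E
python3 - <<'E'
from h import *
import pickle
print(r.sense())
for n in("side","top","wrist"):
    f=eyes.grab_frame(n); save(f,n+"0.png"); pickle.dump(f,open(n+"0.pkl","wb"))
    print(n,f["vertical_fov"],f["cx"],f["cy"],np.round(f.get("camera_from_world",f.get("hand_eye")),3).tolist())
E
```

```text
pics
{'clock': 0.0, 'qpos': array([-1.18339459e+00,  3.53687078e-01,  1.63418159e+00,  1.42476050e-05,
        1.15520676e+00, -2.39576906e-03]), 'qvel': array([-7.18499403e-04,  1.24981230e-03, -1.63369446e-03,  2.86677261e-03,
       -9.82793630e-04, -6.17333869e-06]), 'joint_efforts': array([-6.47134984e-04, -6.05268717e+01, -3.42073059e+01,  8.74392049e-05,
        9.50434740e-03,  3.29758983e-06]), 'eef_pos': array([ 237.32091195, -577.65718954,  241.51706062]), 'tcp_rot': array([-3.14010991e+00, -1.65786360e-05,  3.89791730e-01]), 'contact_force': array([0.6140432 , 0.84144082, 0.14382605]), 'wrist_torque': array([ 0.0069747 ,  0.01799063, -0.03474184]), 'opening': 0.993370823254818}
side 54.64389762442336 249.77258672186124 195.96490823137756 [[-0.979, -0.201, -0.014, 550.589], [-0.098, 0.536, -0.839, 177.859], [0.176, -0.82, -0.544, 687.306], [0.0, 0.0, 0.0, 1.0]]
top 49.053227216807045 255.4705123217792 187.06256409929767 [[-0.083, -0.997, 0.002, 43.224], [-0.976, 0.081, -0.203, 573.221], [0.202, -0.019, -0.979, 993.993], [0.0, 0.0, 0.0, 1.0]]
wrist 62.45731483923126 258.83408224888854 189.14114188142116 [[-0.001, -0.949, -0.317, 81.588], [1.0, -0.001, -0.001, 0.511], [0.001, -0.317, 0.949, -131.078], [0.0, 0.0, 0.0, 1.0]]
```

View pics/side0.png

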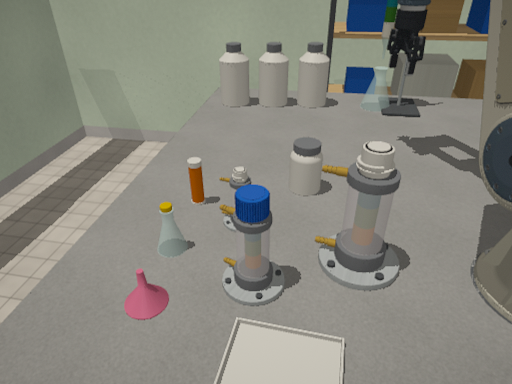

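View pics/top0.png

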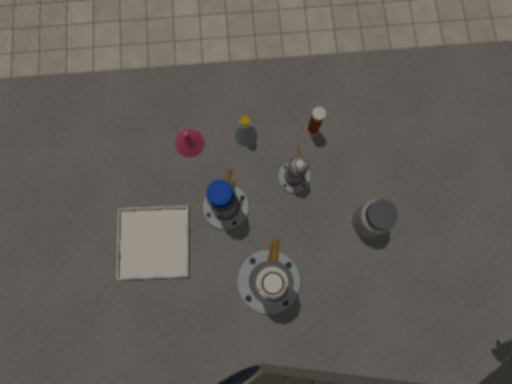

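View pics/wrist0.png

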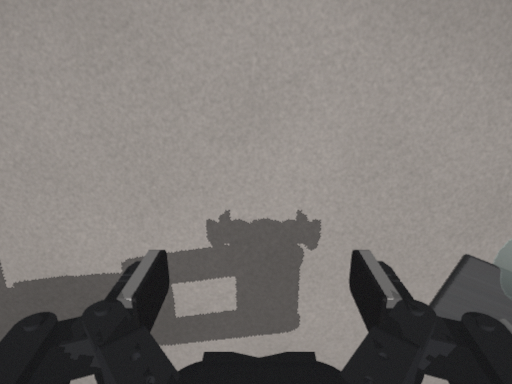

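Candidates: blue-capped column (side 253,205; top 221,193), small white-capped column (side 240,177; top 299,166), large white-capped column (side 377,157; top 271,283). The middle-sized one, with the only blue cap, is the target. Tray is at top (153,242). Now I measure and take a close crop.

```bash
python3 - <<'E'
from h import *
import pickle
def circ(P):
    A=np.c_[2*P[:,:2],np.ones(len(P))]; s=np.linalg.lstsq(A,(P[:,:2]**2).sum(1),rcond=None)[0]
    return s[:2],np.sqrt(s[2]+s[:2]@s[:2])
for n in("side","top"):
    f=pickle.load(open(n+"0.pkl","rb")); C=cloud(f); im=f["frame"].astype(int)
    h=cv2.cvtColor(f["frame"],cv2.COLOR_RGB2HSV)
    m=(h[...,0]>105)&(h[...,0]<125)&(h[...,1]>150)&(h[...,2]>60)
    m[:150]=0; m[300:]=0; 
    if n=="side": m[:,:200]=0; m[:,300:]=0
    k,l,st,ce=cv2.connectedComponentsWithStats(m.astype(np.uint8)); i=1+np.argmax(st[1:,4]); m=l==i
    P=C[m]; P=P[f["depth"][m]>0]; print(n,st[i],"z",np.percentile(P[:,2],[1,5,25,50,75,90,95,99]).round(1))
    zt=np.percentile(P[:,2],95); T=P[P[:,2]>zt-4]; print(" top centroid",T.mean(0).round(1),len(T),"ext",T.min(0).round(1),T.max(0).round(1))
    S=P[(P[:,2]<zt-6)]; 
    if len(S)>20: print(" side circ",circ(S),len(S))
    x,y,w,hh=st[i][:4]; c=f["frame"][y-30:y+hh+60,x-40:x+w+40]
    cv2.imwrite(f"pics/crop_{n}.png",cv2.cvtColor(cv2.resize(c,None,fx=4,fy=4),cv2.COLOR_RGB2BGR))
    # heights of others
    pts={"side":{"jar":(306,146),"flask":(166,207),"spare":(195,162),"fun":(141,270),"big":(377,150),"small":(240,172)},"top":{"jar":(380,215),"flask":(245,121),"spare":(319,113),"fun":(187,134),"big":(271,283),"small":(299,165)}}[n]
    for a,(u,v) in pts.items(): print(a,C[v,u].round(0),end=' ')
    print()
    if n=="top":
        w=(h[...,1]<60)&(h[...,2]>150); w[:,:90]=0; w[:,215:]=0; w[:190]=0; w[300:]=0
        k,l,st,ce=cv2.connectedComponentsWithStats(w.astype(np.uint8)); i=1+np.argmax(st[1:,4]); 
        cs,_=cv2.findContours((l==i).astype(np.uint8),0,2); q=cv2.minAreaRect(cs[0]); print(q)
        b=cv2.boxPoints(q); W=np.array([plane(f,*p,14) for p in b]); print(W.round(0), W.mean(0),np.linalg.norm(W-np.roll(W,1,0),axis=1))
        inn=C[(l==i)]; print("tray z",np.percentile(inn[:,2],[5,50,95]))
E
```

```text
side [ 235  184   34   39 1122] z [166.  169.  183.1 199.5 205.7 206.5 206.8 207.3]
 top centroid [539.5  81.7 205.7] 505 ext [513.4  52.3 202.8] [566.1 106.6 208.1]
 side circ (array([540.40902587,  77.15195203]), np.float64(27.737345550973085)) 577
jar [ 473. -262.  135.] flask [727.  18. 113.] spare [ 725. -158.  122.] fun [719. 161.  79.] big [346.  -1. 261.] small [601. -96. 142.] 
top [207 181  26  25 515] z [200.4 202.4 204.3 205.4 206.5 207.4 208.  209. ]
 top centroid [538.9  75.7 205.9] 416 ext [512.3  49.2 204. ] [564.8 103.1 210.4]
jar [ 471. -283.  131.] flask [730.   8. 114.] spare [ 732. -173.  123.] fun [721. 157.  77.] big [343. -15. 263.] small [ 601. -108.  144.] 
((153.5, 243.5), (65.0, 63.0), 90.0)
[[550. 343.  14.]
 [536. 181.  14.]
 [372. 189.  14.]
 [385. 346.  14.]] [460.94269243 264.80638151  14.        ] [164.3312169  162.39513836 164.14054135 157.40882353]
tray z [1.40306154 4.79500936 7.99982795]
```

View crop.

View pics/crop_side.png

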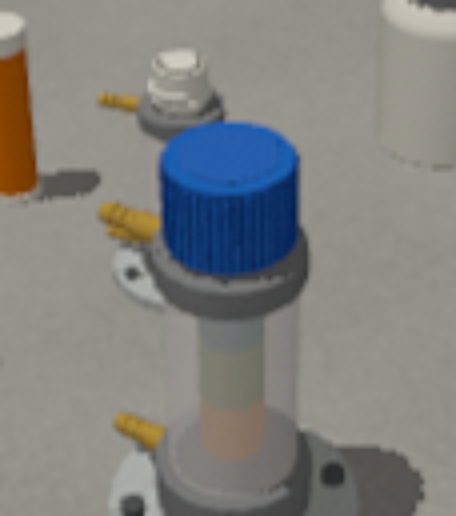

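>>> servo_tool:
  rows:
    - [[0,0,1.5],-0.078,8.5]
    - [[1.6,3.45,0.3],-0.078,8.5]
    - [[1.6,3.45,0.3],-0.078,8.5]
    - [[1.6,3.45,0.3],-0.078,8.5]
    - [[1.6,3.45,0.3],-0.078,8.5]

```text
clock: 0.57
eef_pos: [301.6, -438.6, 269.1]
tcp_rot: [-3.141, 0.0, -0.005]
contact_force: [-0.2, -0.6, 0.7]
opening: 0.99
```

The crop shows the ribbed blue cap on a grey shoulder, with a clear tube and two brass ports: it is the target.

>>> servo_tool:
  rows:
    - [[1.6,3.45,0.2],-0.078,8.5]
    - [[1.6,3.45,0.2],-0.078,8.5]
    - [[1.6,3.45,0.2],-0.078,8.5]
    - [[1.6,3.45,0.2],-0.078,8.5]
    - [[1.6,3.45,0.2],-0.078,8.5]

```text
clock: 0.98
eef_pos: [381.7, -265.8, 279.4]
tcp_rot: [-3.142, -0.0, -0.394]
contact_force: [-0.4, -0.3, 0.6]
opening: 0.995
```

>>> servo_tool:
  rows:
    - [[1.6,3.45,0.2],-0.078,8.5]
    - [[1.6,3.45,0.2],-0.078,8.5]
    - [[1.6,3.45,0.2],-0.078,8.5]
    - [[1.6,3.45,0.2],-0.078,8.5]
    - [[1.6,3.45,0.2],-0.078,8.5]

```text
clock: 1.4
eef_pos: [461.7, -93.2, 289.4]
tcp_rot: [-3.142, -0.0, -0.784]
contact_force: [0.5, -0.5, 0.7]
opening: 0.991
```

>>> servo_tool:
  rows:
    - [[1.6,3.45,0.2],-0.078,8.5]
    - [[1.6,3.45,0.2],-0.078,8.5]
    - [[1.6,3.45,0.2],-0.078,8.5]
    - [[1.6,3.45,0.2],-0.078,8.5]
    - [[0,0,0],-0.06,8.5]

```text
clock: 1.82
eef_pos: [527.8, 48.1, 297.5]
tcp_rot: [-3.139, 0.001, -1.153]
contact_force: [-0.3, -0.4, 0.4]
opening: 0.995
```

```bash
cat > w.py <<'E'
from h import *
import sys
from scipy.spatial.transform import Rotation as Rn
s=r.sense(); f=eyes.grab_frame("wrist"); save(f,sys.argv[1])
M=np.eye(4); M[:3,:3]=Rn.from_euler("xyz",s["tcp_rot"]).as_matrix(); M[:3,3]=s["eef_pos"]
W=M@f["hand_eye"]; T=np.linalg.inv(W); C=cloud(f,T)
print(s["qpos"].round(2),s["eef_pos"].round(1),s["tcp_rot"].round(3),s["contact_force"].round(1),s["wrist_torque"].round(2))
h=cv2.cvtColor(f["frame"],cv2.COLOR_RGB2HSV)
m=(h[...,0]>105)&(h[...,0]<125)&(h[...,1]>150)&(h[...,2]>50)&(f["depth"]>0)
k,l,st,ce=cv2.connectedComponentsWithStats(m.astype(np.uint8)); i=1+np.argmax(st[1:,4]); m=l==i
P=C[m]; zt=np.percentile(P[:,2],90); print(st[i],"ztop",np.percentile(P[:,2],[5,50,75,90,97]))
t=m&(C[...,2]>zt-3); Q=C[t]; print("top centroid",Q.mean(0).round(1),Q.min(0).round(1),Q.max(0).round(1),len(Q))
cs,_=cv2.findContours(t.astype(np.uint8),0,2); c=max(cs,key=len)[:,0]
B=np.array([plane(f,u,v,zt,T) for u,v in c]);
A=np.c_[2*B[:,:2],np.ones(len(B))]; q=np.linalg.lstsq(A,(B[:,:2]**2).sum(1),rcond=None)[0]
print("rim circle",q[:2].round(1),np.sqrt(q[2]+q[:2]@q[:2]).round(1)); (xc,yc),rr=cv2.minEnclosingCircle(B[:,:2].astype(np.float32)); print("enclosing",xc,yc,rr)
E
python3 w.py w1.png
```

```text
[0.09 0.15 1.77 0.   1.21 2.81] [527.8  48.1 297.5] [-3.139e+00  1.000e-03 -1.153e+00] [-0.3 -0.4  0.4] [-0.   -0.01  0.04]
[ 195  173   72   80 4435] ztop [177.98953627 204.14925701 204.76746085 205.24526776 205.63589171]
top centroid [541.2  74.  204.4] [513.4  47.  202.3] [568.5 102.3 206.9] 3545
rim circle [541.   74.3] 26.7
enclosing 540.9981079101562 74.03399658203125 27.560401916503906
```

View pics/w1.png

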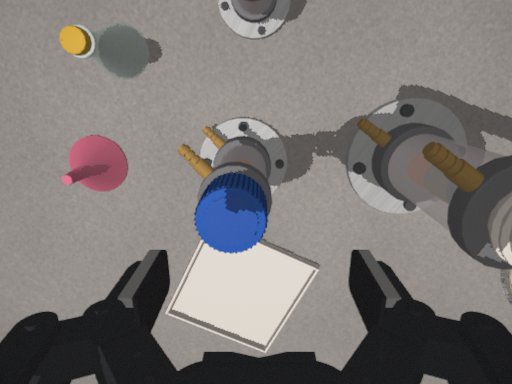

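>>> servo_tool:
  rows:
    - [[1.3,2.65,0],0,8.5]
    - [[0,0,-2],0,8.5]
    - [[0,0,0],0,8.5]

```text
clock: 2.12
eef_pos: [537.0, 69.4, 274.5]
tcp_rot: [3.137, 0.001, -1.15]
contact_force: [-0.7, -0.3, -0.8]
opening: 0.994
```

```bash
python3 w.py w2.png; python3 - <<'E'
from h import *
s=r.sense(); f=eyes.grab_frame("wrist")
# jaw gap midpoint vs tool axis: project cap-top height point on the tool axis
E
```

```text
[ 0.13  0.19  1.77 -0.    1.18  2.85] [537.   69.4 274.5] [ 3.137e+00  1.000e-03 -1.150e+00] [-0.7 -0.3 -0.8] [-0.01  0.07 -0.01]
[ 211  162   81   88 5453] ztop [180.55939223 204.2165295  204.79528203 205.27502303 205.70850537]
top centroid [541.3  74.  204.4] [513.4  47.3 202.3] [568.5 102.6 206.7] 4511
rim circle [541.1  74.4] 26.7
enclosing 541.0859985351562 73.80024719238281 27.980215072631836
```

View pics/w2.png

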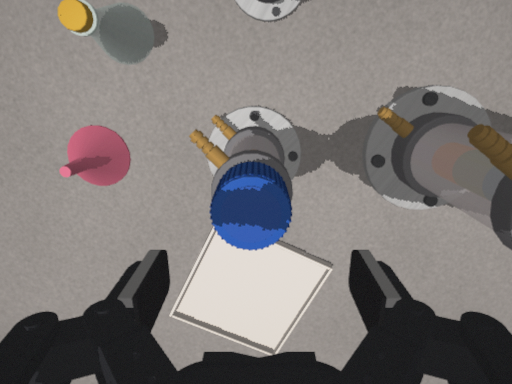

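>>> servo_tool:
  rows:
    - [[0,0,-2],0,8.5]
    - [[0,0,0],0,8.5]
    - [[0,0,0],0,8.5]
    - [[0,0,0],0,8.5]

```text
clock: 2.55
eef_pos: [538.6, 68.8, 258.3]
tcp_rot: [-3.141, -0.0, -1.153]
contact_force: [-0.1, -0.3, 0.2]
opening: 0.997
```

```bash
python3 w.py w3.png
```

```text
[ 0.12  0.21  1.79 -0.    1.14  2.85] [538.6  68.8 258.3] [-3.141 -0.    -1.153] [-0.1 -0.3  0.2] [ 0.03 -0.01  0.05]
[ 209  169   88   94 6312] ztop [179.37051877 204.19652469 204.80891947 205.28100782 205.66489794]
top centroid [541.4  74.  204.4] [512.6  47.3 202.3] [569.  102.5 207.1] 5152
rim circle [541.2  74.4] 26.8
enclosing 541.279296875 73.7974624633789 27.862354278564453
```

>>> servo_tool:
  rows:
    - [[0.26,0.54,0],0.125,8.5]
    - [[0,0,0],0.125,8.5]
    - [[0,0,0],0.125,8.5]
    - [[0,0,0],0.125,8.5]
    - [[0,0,0],0.125,8.5]

```text
clock: 3.02
eef_pos: [541.5, 74.7, 258.4]
tcp_rot: [-3.141, -0.001, -0.521]
contact_force: [-0.2, 0.5, 0.6]
opening: 0.999
```

>>> servo_tool:
  rows:
    - [[0,0,0],0.125,8.5]
    - [[0,0,0],0.125,8.5]
    - [[0,0,0],0.125,8.5]
    - [[0,0,0],0.125,8.5]
    - [[0,0,0],0.125,8.5]

```text
clock: 3.43
eef_pos: [541.5, 74.6, 258.4]
tcp_rot: [-3.142, -0.001, 0.104]
contact_force: [-0.2, -0.1, -0.3]
opening: 0.996
```

>>> servo_tool:
  rows:
    - [[0,0,0],0.125,8.5]
    - [[0,0,0],0.125,8.5]
    - [[0,0,0],0.125,8.5]
    - [[0,0,0],0.125,8.5]
    - [[0,0,0],0.125,8.5]

```text
clock: 3.85
eef_pos: [541.5, 74.7, 258.4]
tcp_rot: [3.141, -0.001, 0.729]
contact_force: [-0.0, 0.0, -1.0]
opening: 0.998
```

>>> servo_tool:
  rows:
    - [[0,0,0],0.125,8.5]
    - [[0,0,0],0.125,8.5]
    - [[0,0,0],0.125,8.5]
    - [[0,0,0],0.125,8.5]
    - [[0,0,0],0.125,8.5]

```text
clock: 4.27
eef_pos: [541.5, 74.6, 258.4]
tcp_rot: [3.14, -0.0, 1.354]
contact_force: [0.4, -0.9, -0.3]
opening: 0.998
```

>>> servo_tool:
  rows:
    - [[0,0,0],0.125,8.5]
    - [[0,0,0],0.125,8.5]
    - [[0,0,0],0.125,8.5]
    - [[0,0,0],0.125,8.5]
    - [[0,0,0],0.12,8.5]

```text
clock: 4.68
eef_pos: [541.5, 74.6, 258.4]
tcp_rot: [3.14, 0.0, 1.974]
contact_force: [0.2, 0.9, 0.4]
opening: 1.0
```

```bash
python3 w.py w4.png
```

```text
[ 0.13  0.21  1.79 -0.    1.14 -0.27] [541.5  74.6 258.4] [3.14  0.    1.974] [0.2 0.9 0.4] [ 0.01  0.02 -0.03]
[ 214  159   88   95 6355] ztop [181.45538542 204.06949381 204.64077078 205.08461102 205.5250771 ]
top centroid [539.7  77.1 204.2] [512.1  48.4 202.1] [567.4 103.7 207. ] 5323
rim circle [539.9  76.7] 26.8
enclosing 539.7107543945312 77.03688049316406 28.008085250854492
```

>>> servo_tool:
  rows:
    - [[-0.1,0.09,0],-0.125,8.5]
    - [[0,0,0],-0.125,8.5]
    - [[0,0,0],-0.125,8.5]
    - [[0,0,0],-0.125,8.5]
    - [[0,0,0],-0.125,8.5]

```text
clock: 5.15
eef_pos: [540.4, 75.6, 258.1]
tcp_rot: [3.141, -0.0, 1.333]
contact_force: [-0.2, 0.4, -0.6]
opening: 0.994
```

>>> servo_tool:
  rows:
    - [[0,0,-0.4],-0.125,8.5]
    - [[0,0,-0.4],-0.125,8.5]
    - [[0,0,-0.4],-0.125,8.5]
    - [[0,0,-0.4],-0.125,8.5]
    - [[0,0,-0.4],-0.125,8.5]

```text
clock: 5.57
eef_pos: [540.5, 75.6, 238.0]
tcp_rot: [3.141, -0.001, 0.708]
contact_force: [-0.2, -0.3, -0.8]
opening: 0.991
```

>>> servo_tool:
  rows:
    - [[0,0,-0.4],-0.125,8.5]
    - [[0,0,-0.4],-0.125,8.5]
    - [[0,0,-0.4],-0.125,8.5]
    - [[0,0,-0.4],-0.125,8.5]
    - [[0,0,-0.4],-0.125,8.5]

```text
clock: 5.98
eef_pos: [540.5, 75.6, 218.0]
tcp_rot: [-3.142, -0.001, 0.083]
contact_force: [0.1, -0.1, -0.1]
opening: 0.995
```

>>> servo_tool:
  rows:
    - [[0,0,-0.4],-0.125,8.5]
    - [[0,0,-0.4],-0.125,8.5]
    - [[0,0,-0.4],-0.125,8.5]
    - [[0,0,-0.4],-0.125,8.5]
    - [[0,0,-0.4],-0.125,8.5]

```text
clock: 6.4
eef_pos: [540.5, 75.6, 197.9]
tcp_rot: [-3.141, -0.001, -0.542]
contact_force: [-0.5, 0.2, -0.4]
opening: 0.991
```

>>> servo_tool:
  rows:
    - [[0,0,-0.4],-0.125,8.5]
    - [[0,0,-0.4],-0.125,8.5]
    - [[0,0,-0.4],-0.125,8.5]
    - [[0,0,-0.4],-0.125,8.5]
    - [[0,0,-0.4],-0.125,8.5]

```text
clock: 6.82
eef_pos: [540.6, 75.6, 177.9]
tcp_rot: [-3.141, -0.0, -1.167]
contact_force: [0.2, 0.6, -0.8]
opening: 0.995
```

```bash
python3 w.py w5.png; python3 -c "
from h import *
f=eyes.grab_frame('side'); c=f['frame'][120:270,190:330]; cv2.imwrite('pics/s5.png',cv2.cvtColor(cv2.resize(c,None,fx=4,fy=4),cv2.COLOR_RGB2BGR))"
```

```text
[ 0.14  0.3   1.86 -0.    0.97  2.87] [540.6  75.6 177.9] [-3.141 -0.    -1.167] [ 0.2  0.6 -0.8] [0.   0.02 0.  ]
[  189   199   142   155 16558] ztop [176.65144889 204.06848202 204.66431404 205.09341833 205.45774218]
top centroid [541.8  73.  204.3] [513.5  46.8 202.1] [568.8 103.  206.4] 12609
rim circle [541.5  73.7] 26.8
enclosing 541.6785888671875 73.2943115234375 27.844600677490234
```

View pics/s5.png

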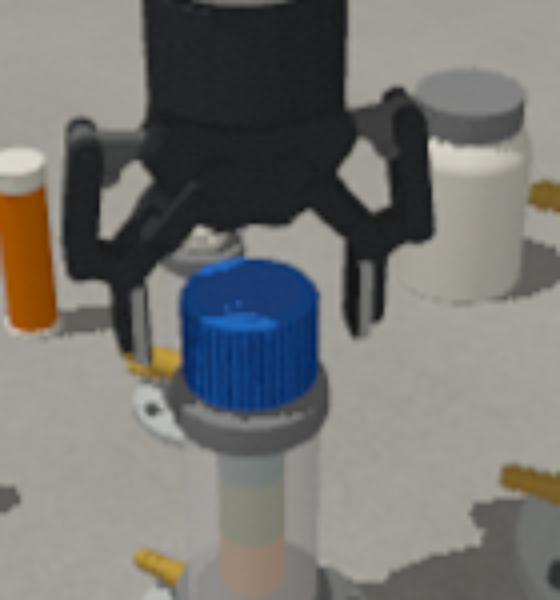

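View pics/w5.png

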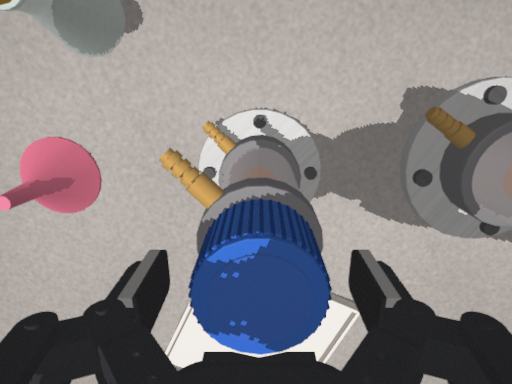

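The pads straddle the cap evenly (cap centre at x≈260, pads 168/350), tips above the shoulder. Closing.

>>> servo_tool:
  rows:
    - [[0,0,0],0,5.2]
    - [[0,0,0],0,5.2]
    - [[0,0,0],0,5.2]
    - [[0,0,0],0,5.2]
  squeeze: 25

```text
clock: 7.25
eef_pos: [540.4, 75.6, 178.0]
tcp_rot: [-3.141, -0.0, -1.156]
contact_force: [-0.8, -0.0, 4.7]
opening: 0.651
```

>>> servo_tool:
  rows:
    - [[0,0,0],0,5.2]
    - [[0,0,0],0,5.2]
    - [[0,0,0],0,5.2]

```text
clock: 7.5
eef_pos: [540.4, 75.6, 177.9]
tcp_rot: [-3.141, -0.0, -1.156]
contact_force: [-1.3, -0.9, 5.2]
opening: 0.655
```

```bash
python3 w.py w6.png; python3 -c "
from h import *
f=eyes.grab_frame('side'); c=f['frame'][120:270,190:330]; cv2.imwrite('pics/s6.png',cv2.cvtColor(cv2.resize(c,None,fx=4,fy=4),cv2.COLOR_RGB2BGR))"
```

```text
[ 0.14  0.3   1.87 -0.    0.97  2.86] [540.4  75.6 177.9] [-3.141 -0.    -1.156] [-1.3 -0.9  5.2] [-0.19  0.27  0.1 ]
[  189   199   141   154 16611] ztop [176.27857257 203.86909565 204.47330807 204.90731715 205.29455661]
top centroid [542.   73.  204.1] [512.8  46.6 201.9] [569.4 103.1 207. ] 12628
rim circle [541.6  73.6] 26.9
enclosing 541.7442626953125 73.2295913696289 27.819782257080078
```

View pics/s6.png

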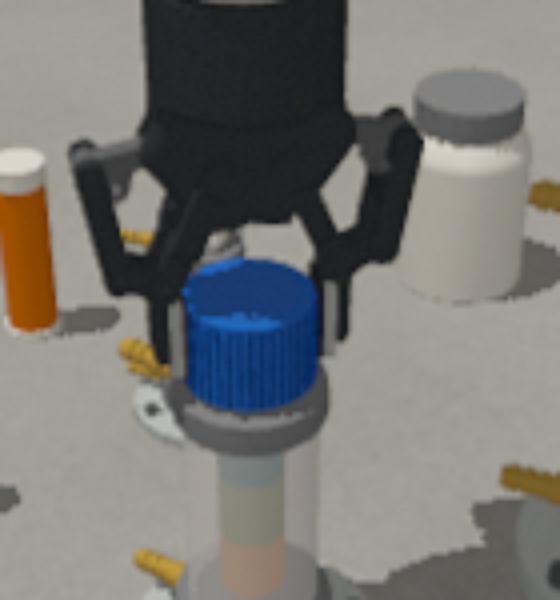

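>>> servo_tool:
  rows:
    - [[0,0,0],0,5.2]
    - [[0,0,0.007],0.06,5.2]
    - [[0,0,0.007],0.06,5.2]
    - [[0,0,0.007],0.06,5.2]
    - [[0,0,0.007],0.06,5.2]
  squeeze: 45

```text
clock: 8.02
eef_pos: [540.6, 75.9, 178.3]
tcp_rot: [-3.14, -0.001, -0.914]
contact_force: [-0.5, -0.3, 5.7]
opening: 0.647
```

```bash
python3 w.py w7.png
```

```text
[0.14 0.3  1.86 0.   0.97 2.62] [540.6  75.9 178.3] [-3.14e+00 -1.00e-03 -9.14e-01] [-0.5 -0.3  5.7] [-0.02  0.12 -0.11]
[  190   199   139   154 16557] ztop [176.79043918 204.15756764 204.76740313 205.20493225 205.56698548]
top centroid [542.7  73.6 204.4] [513.4  47.1 202.2] [570.  103.2 206.7] 12586
rim circle [542.3  74.2] 26.8
enclosing 542.7772216796875 73.91351318359375 27.808269500732422
```

>>> servo_tool:
  rows:
    - [[0,0,0.012],0.1,5.2]
    - [[0,0,0.011],0.1,5.2]
    - [[0,0,0.011],0.1,5.2]
    - [[0,0,0.011],0.1,5.2]
    - [[0,0,0.011],0.1,5.2]

```text
clock: 8.48
eef_pos: [540.7, 75.9, 178.8]
tcp_rot: [-3.141, -0.001, -0.412]
contact_force: [-0.9, 0.8, 5.3]
opening: 0.65
```

```bash
python3 w.py w8.png
```

```text
[0.14 0.3  1.86 0.   0.97 2.12] [540.7  75.9 178.8] [-3.141e+00 -1.000e-03 -4.120e-01] [-0.9  0.8  5.3] [-0.04  0.2  -0.06]
[  190   199   139   154 16565] ztop [177.18736571 204.68672814 205.28402056 205.71452959 206.1024151 ]
top centroid [543.5  74.7 204.9] [513.8  47.5 202.7] [569.9 103.9 207.4] 12589
rim circle [542.8  75. ] 26.8
enclosing 543.388916015625 74.99844360351562 27.880386352539062
```

>>> servo_tool:
  rows:
    - [[0,0,0.012],0.1,5.2]
    - [[0,0,0.011],0.1,5.2]
    - [[0,0,0.011],0.1,5.2]
    - [[0,0,0.011],0.1,5.2]
    - [[0,0,0.011],0.1,5.2]

```text
clock: 8.95
eef_pos: [540.8, 75.9, 179.4]
tcp_rot: [-3.141, -0.002, 0.088]
contact_force: [-0.8, -0.1, 5.2]
opening: 0.648
```

```bash
python3 w.py w9.png; python3 -c "
import cv2,numpy as np
cv2.imwrite('pics/cmp.png',np.vstack([cv2.resize(cv2.imread(f'pics/w{i}.png')[190:384,120:400],None,fx=1,fy=1) for i in (6,8,9)]))"
```

```text
[0.14 0.3  1.86 0.   0.97 1.62] [540.8  75.9 179.4] [-3.141e+00 -2.000e-03  8.800e-02] [-0.8 -0.1  5.2] [ 0.05  0.04 -0.06]
[  190   199   140   154 16595] ztop [177.92811153 205.276917   205.88162224 206.30878174 206.68040326]
top centroid [543.8  75.9 205.5] [513.8  48.1 203.3] [570.4 103.5 207.7] 12636
rim circle [543.1  75.8] 26.9
enclosing 543.7058715820312 75.9850082397461 27.940662384033203
```

View pics/cmp.png

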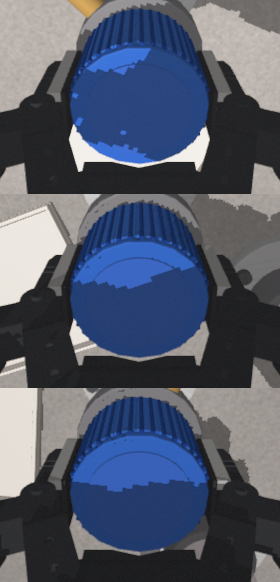

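The cap's measured top rises with the turn (204.5→205.9 mm), so there is no slip, and Fz is steady. Continuing.

>>> servo_tool:
  rows:
    - [[0,0,0.013],0.12,5.2]
    - [[0,0,0.013],0.12,5.2]
    - [[0,0,0.014],0.12,5.2]
    - [[0,0,0.013],0.12,5.2]
    - [[0,0,0.014],0.12,5.2]

```text
clock: 9.42
eef_pos: [540.8, 75.9, 180.1]
tcp_rot: [3.141, -0.002, 0.689]
contact_force: [-0.2, 0.5, 4.9]
opening: 0.644
```

>>> servo_tool:
  rows:
    - [[0,0,0.013],0.12,5.2]
    - [[0,0,0.013],0.12,5.2]
    - [[0,0,0.014],0.12,5.2]
    - [[0,0,0.013],0.12,5.2]
    - [[0,0,0.014],0.12,5.2]

```text
clock: 9.83
eef_pos: [540.7, 75.9, 180.7]
tcp_rot: [3.14, -0.001, 1.289]
contact_force: [-1.0, 0.1, 5.8]
opening: 0.646
```

>>> servo_tool:
  rows:
    - [[0,0,0.013],0.12,5.2]
    - [[0,0,0.013],0.12,5.2]
    - [[0,0,0.014],0.12,5.2]
    - [[0,0,0.013],0.12,5.2]
    - [[0,0,0.014],0.12,5.2]

```text
clock: 10.25
eef_pos: [540.6, 75.9, 181.4]
tcp_rot: [3.14, -0.0, 1.889]
contact_force: [-0.7, -0.1, 6.0]
opening: 0.652
```

```bash
python3 w.py w10.png
```

```text
[ 0.14  0.3   1.86  0.    0.98 -0.18] [540.6  75.9 181.4] [ 3.14  -0.     1.889] [-0.7 -0.1  6. ] [ 0.06  0.13 -0.08]
[  190   199   139   154 16592] ztop [179.64752923 207.03998497 207.63482719 208.06272615 208.42327031]
top centroid [540.1  78.1 207.3] [512.1  48.  205.1] [568.8 104.7 209.7] 12654
rim circle [540.3  77.4] 26.9
enclosing 540.303466796875 77.92498016357422 27.963212966918945
```

>>> servo_tool:
  rows:
    - [[0,0,0.013],0.12,5.2]
    - [[0,0,0.013],0.12,5.2]
    - [[0,0,0.014],0.12,5.2]
    - [[0,0,0.013],0.12,5.2]
    - [[0,0,0.014],0.12,5.2]

```text
clock: 10.72
eef_pos: [540.5, 75.9, 182.0]
tcp_rot: [3.141, 0.001, 2.489]
contact_force: [-1.3, 0.8, 6.5]
opening: 0.648
```

>>> servo_tool:
  rows:
    - [[0,0,0.013],0.12,5.2]
    - [[0,0,0.013],0.12,5.2]
    - [[0,0,0.014],0.12,5.2]
    - [[0,0,0.013],0.12,5.2]
    - [[0,0,0.014],0.12,5.2]

```text
clock: 11.13
eef_pos: [540.5, 75.9, 182.7]
tcp_rot: [3.141, 0.001, 3.089]
contact_force: [-1.5, -0.6, 5.9]
opening: 0.642
```

>>> servo_tool:
  rows:
    - [[0,0,0.013],0.12,5.2]
    - [[0,0,0.013],0.12,5.2]
    - [[0,0,0.014],0.12,5.2]
    - [[0,0,0.013],0.12,5.2]
    - [[0,0,0],0,5.2]

```text
clock: 11.55
eef_pos: [540.6, 75.8, 183.3]
tcp_rot: [-3.141, 0.001, -2.712]
contact_force: [-0.7, -0.2, 5.7]
opening: 0.644
```

```bash
python3 w.py w11.png
```

```text
[ 0.14  0.3   1.86  0.    0.98 -1.86] [540.6  75.8 183.3] [-3.141e+00  1.000e-03 -2.712e+00] [-0.7 -0.2  5.7] [0.01 0.1  0.04]
[  190   199   139   154 16608] ztop [181.46358265 208.96315939 209.56747474 209.99363524 210.36932421]
top centroid [538.7  74.4 209.2] [512.2  46.7 207. ] [568.1 103.9 211.4] 12639
rim circle [539.4  74.7] 26.9
enclosing 538.9351806640625 74.43561553955078 27.841947555541992
```

>>> servo_tool:
  rows:
    - [[0,0,0],0,8.5]
    - [[0,0,0],0,8.5]
    - [[0,0,0],0,8.5]
    - [[0,0,0],0,8.5]
    - [[0,0,0],0,8.5]

```text
clock: 12.02
eef_pos: [540.0, 75.7, 182.4]
tcp_rot: [3.141, -0.0, -2.72]
contact_force: [0.2, 0.8, -0.6]
opening: 0.991
```

```bash
python3 w.py w12.png
```

```text
[ 0.14  0.3   1.86  0.    0.98 -1.86] [540.   75.7 182.4] [ 3.141 -0.    -2.72 ] [ 0.2  0.8 -0.6] [0.01 0.05 0.  ]
[  188   201   142   156 16833] ztop [181.75417425 209.17336239 209.76665632 210.19938582 210.56427557]
top centroid [538.7  74.4 209.4] [512.3  46.9 207.2] [568.5 103.8 242.6] 12801
rim circle [539.4  74.7] 26.9
enclosing 538.987060546875 74.5325698852539 28.117992401123047
```

>>> servo_tool:
  rows:
    - [[0,0,0],-0.12,8.5]
    - [[0,0,0],-0.12,8.5]
    - [[0,0,0],-0.12,8.5]
    - [[0,0,0],-0.12,8.5]
    - [[0,0,0],-0.12,8.5]

```text
clock: 12.48
eef_pos: [540.1, 75.7, 182.5]
tcp_rot: [-3.142, -0.0, 2.957]
contact_force: [-0.7, -0.2, -0.1]
opening: 0.998
```

>>> servo_tool:
  rows:
    - [[0,0,0],-0.12,8.5]
    - [[0,0,0],-0.12,8.5]
    - [[0,0,0],-0.12,8.5]
    - [[0,0,0],-0.12,8.5]
    - [[0,0,0],-0.12,8.5]

```text
clock: 12.9
eef_pos: [540.1, 75.7, 182.5]
tcp_rot: [-3.141, -0.0, 2.357]
contact_force: [0.1, -0.4, 1.0]
opening: 0.995
```

>>> servo_tool:
  rows:
    - [[0,0,0],-0.12,8.5]
    - [[0,0,0],-0.12,8.5]
    - [[0,0,0],-0.12,8.5]
    - [[0,0,0],-0.12,8.5]
    - [[0,0,0],-0.12,8.5]

```text
clock: 13.32
eef_pos: [540.1, 75.7, 182.5]
tcp_rot: [-3.141, 0.0, 1.757]
contact_force: [-0.5, 0.2, -0.6]
opening: 0.994
```

>>> servo_tool:
  rows:
    - [[0,0,0],-0.12,8.5]
    - [[0,0,0],-0.12,8.5]
    - [[0,0,0],-0.12,8.5]
    - [[0,0,0],-0.12,8.5]
    - [[0,0,0],-0.12,8.5]

```text
clock: 13.73
eef_pos: [540.1, 75.7, 182.5]
tcp_rot: [-3.141, 0.0, 1.157]
contact_force: [-0.3, -0.1, 0.5]
opening: 0.991
```

>>> servo_tool:
  rows:
    - [[0,0,0],-0.12,8.5]
    - [[0,0,0],-0.12,8.5]
    - [[0,0,0],-0.12,8.5]
    - [[0,0,0],-0.12,8.5]
    - [[0,0,0],-0.12,8.5]

```text
clock: 14.15
eef_pos: [540.1, 75.7, 182.5]
tcp_rot: [-3.142, 0.0, 0.557]
contact_force: [-0.2, -0.1, -0.6]
opening: 0.991
```

>>> servo_tool:
  rows:
    - [[0,0,0],-0.12,8.5]
    - [[0,0,0],-0.12,8.5]
    - [[0,0,0],-0.12,8.5]
    - [[0,0,0],-0.12,8.5]
    - [[0,0,0],-0.12,8.5]

```text
clock: 14.57
eef_pos: [540.1, 75.7, 182.5]
tcp_rot: [3.142, 0.0, -0.043]
contact_force: [0.2, 0.3, -0.3]
opening: 0.996
```

>>> servo_tool:
  rows:
    - [[0,0,0],-0.12,8.5]
    - [[0,0,0],-0.12,8.5]
    - [[0,0,0],-0.12,8.5]
    - [[0,0,0],-0.12,8.5]
    - [[0,0,0],-0.12,8.5]

```text
clock: 14.98
eef_pos: [540.1, 75.7, 182.5]
tcp_rot: [3.142, 0.0, -0.643]
contact_force: [-0.0, -0.4, 0.6]
opening: 0.996
```

>>> servo_tool:
  rows:
    - [[0,0,0],-0.12,8.5]
    - [[0,0,0],-0.12,8.5]
    - [[0,0,0],-0.12,8.5]
    - [[0,0,0],-0.12,8.5]
    - [[0.03,0,0],0,8.5]

```text
clock: 15.4
eef_pos: [540.3, 75.7, 182.5]
tcp_rot: [3.141, 0.0, -1.123]
contact_force: [0.3, 0.7, -0.5]
opening: 0.996
```

```bash
python3 w.py w13.png
```

```text
[0.14 0.3  1.86 0.   0.98 2.83] [540.3  75.7 182.5] [ 3.141  0.    -1.123] [ 0.3  0.7 -0.5] [ 0.02 -0.01  0.04]
[  187   199   143   156 16776] ztop [181.87398056 209.33212779 209.93172423 210.36705374 210.72139815]
top centroid [542.5  73.2 209.6] [513.3  46.3 207.4] [569.8 102.7 212.1] 12778
rim circle [542.2  73.9] 26.9
enclosing 542.5222778320312 73.69342803955078 27.949174880981445
```

View pics/w13.png

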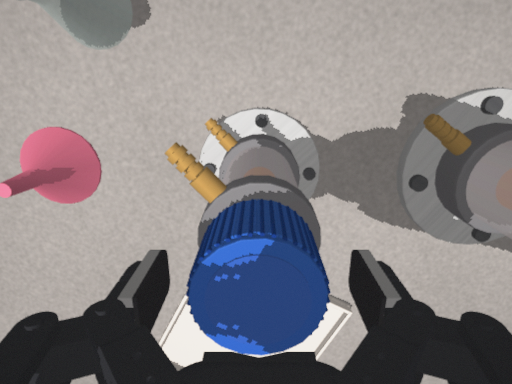

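Cap still seated at top z≈209.9, centred between the pads. Regripping and turning on, watching for the change in Fz/torque that marks coming free.

>>> servo_tool:
  rows:
    - [[0,0,0],0,5.2]
    - [[0,0,0],0,5.2]
    - [[0,0,0],0,5.2]
    - [[0,0,0],0,5.2]
    - [[0,0,0],0,5.2]
  squeeze: 50

```text
clock: 15.87
eef_pos: [540.6, 75.7, 182.9]
tcp_rot: [-3.141, -0.0, -1.116]
contact_force: [-0.0, -0.3, 4.1]
opening: 0.645
```

>>> servo_tool:
  rows:
    - [[0,0,0],0,5.2]
    - [[0,0,0.013],0.12,5.2]
    - [[0,0,0.013],0.12,5.2]
    - [[0,0,0.014],0.12,5.2]
    - [[0,0,0.013],0.12,5.2]

```text
clock: 16.28
eef_pos: [540.6, 75.7, 183.4]
tcp_rot: [-3.141, -0.0, -0.631]
contact_force: [-0.7, -0.2, 4.3]
opening: 0.646
```

```bash
python3 w.py w14.png
```

```text
[0.14 0.3  1.86 0.   0.98 2.34] [540.6  75.7 183.4] [-3.141 -0.    -0.631] [-0.7 -0.2  4.3] [ 0.05  0.11 -0.06]
[  189   199   140   154 16682] ztop [182.20251464 209.72969174 210.33296006 210.76951185 211.15141159]
top centroid [543.4  73.9 210. ] [514.   46.9 207.8] [570.1 102.4 212.2] 12682
rim circle [542.7  74.3] 26.8
enclosing 542.858642578125 73.73458099365234 27.82160186767578
```

>>> servo_tool:
  rows:
    - [[0,0,0.033],0.12,5.2]
    - [[0,0,0.033],0.12,5.2]
    - [[0,0,0.033],0.12,5.2]
    - [[0,0,0.013],0.12,5.2]
    - [[0,0,0.014],0.12,5.2]

```text
clock: 16.75
eef_pos: [540.6, 75.5, 184.2]
tcp_rot: [3.141, -0.0, -0.035]
contact_force: [0.1, -1.3, 1.0]
opening: 0.646
```

>>> servo_tool:
  rows:
    - [[0,0,0.013],0.12,5.2]
    - [[0,0,0.013],0.12,5.2]
    - [[0,0,0.014],0.12,5.2]
    - [[0,0,0.013],0.12,5.2]
    - [[0,0,0.014],0.12,5.2]

```text
clock: 17.17
eef_pos: [540.6, 75.6, 185.0]
tcp_rot: [3.141, -0.0, 0.565]
contact_force: [0.5, 0.2, 2.2]
opening: 0.646
```

```bash
python3 w.py w15.png
```

```text
[ 0.14  0.3   1.86 -0.    0.99  1.14] [540.6  75.6 185. ] [ 3.141 -0.     0.565] [0.5 0.2 2.2] [-0.01 -0.02 -0.16]
[  189   199   141   155 16721] ztop [183.90175085 211.25041288 211.84017737 212.27817878 212.65041301]
top centroid [543.3  76.9 211.5] [513.8  48.3 209.3] [569.7 104.3 213.8] 12746
rim circle [542.6  76.5] 26.9
enclosing 542.9454345703125 76.75003051757812 27.902040481567383
```

>>> servo_tool:
  rows:
    - [[0,0,0.013],0.12,5.2]
    - [[0,0,0.013],0.12,5.2]
    - [[0,0,0.014],0.12,5.2]
    - [[0,0,0.013],0.12,5.2]
    - [[0,0,0.014],0.12,5.2]

```text
clock: 17.63
eef_pos: [540.7, 75.7, 185.7]
tcp_rot: [3.141, -0.0, 1.163]
contact_force: [1.2, 0.3, 0.5]
opening: 0.644
```

```bash
python3 w.py w16.png
```

```text
[0.14 0.29 1.86 0.   0.99 0.54] [540.7  75.7 185.7] [ 3.141 -0.     1.163] [1.2 0.3 0.5] [ 0.01 -0.04 -0.19]
[  189   199   140   154 16686] ztop [184.35167047 211.86442101 212.47283875 212.90645126 213.28788373]
top centroid [542.1  78.1 212.1] [513.9  48.2 209.9] [569.5 104.9 214.6] 12728
rim circle [541.9  77.4] 26.9
enclosing 542.1964111328125 77.80046844482422 27.88312530517578
```

>>> servo_tool:
  rows:
    - [[0,0,0.013],0.12,5.2]
    - [[0,0,0.013],0.12,5.2]
    - [[0,0,0.014],0.12,5.2]
    - [[0,0,0.013],0.12,5.2]
    - [[0,0,0.014],0.12,5.2]

```text
clock: 18.1
eef_pos: [540.8, 75.6, 186.5]
tcp_rot: [3.141, 0.0, 1.761]
contact_force: [1.9, -0.6, 2.0]
opening: 0.647
```

```bash
python3 w.py w17.png
```

```text
[ 0.14  0.29  1.86 -0.    0.99 -0.05] [540.8  75.6 186.5] [3.141 0.    1.761] [ 1.9 -0.6  2. ] [-0.15 -0.06 -0.22]
[  189   199   140   155 16699] ztop [185.12512273 212.64892061 213.23480476 213.67631841 214.04629635]
top centroid [540.6  78.1 212.9] [513.3  48.  210.7] [568.8 104.2 215.4] 12744
rim circle [540.7  77.3] 26.9
enclosing 540.968994140625 77.88453674316406 27.976444244384766
```

>>> servo_tool:
  rows:
    - [[0,0,0.013],0.12,5.2]
    - [[0,0,0.013],0.12,5.2]
    - [[0,0,0.014],0.12,5.2]
    - [[0,0,0.013],0.12,5.2]
    - [[0,0,0.014],0.12,5.2]

```text
clock: 18.57
eef_pos: [540.9, 75.9, 187.2]
tcp_rot: [3.141, 0.0, 2.359]
contact_force: [1.4, 1.8, 0.9]
opening: 0.642
```

```bash
python3 w.py w18.png
```

```text
[ 0.14  0.29  1.86  0.    0.99 -0.65] [540.9  75.9 187.2] [3.141 0.    2.359] [1.4 1.8 0.9] [ 0.09 -0.31 -0.23]
[  189   199   141   155 16718] ztop [185.87908266 213.28489327 213.88430438 214.31783059 214.69064427]
top centroid [539.3  77.5 213.5] [512.5  48.7 211.3] [568.1 104.  216. ] 12749
rim circle [539.8  77. ] 26.9
enclosing 539.6033325195312 77.37908172607422 27.923351287841797
```

>>> servo_tool:
  rows:
    - [[0,0,0.013],0.12,5.2]
    - [[0,0,0.013],0.12,5.2]
    - [[0,0,0.014],0.12,5.2]
    - [[0,0,0.013],0.12,5.2]
    - [[0,0,0.014],0.12,5.2]

```text
clock: 19.03
eef_pos: [540.3, 75.7, 187.9]
tcp_rot: [3.142, -0.0, 2.958]
contact_force: [-1.5, 0.7, 4.5]
opening: 0.647
```

```bash
python3 w.py w19.png
```

```text
[ 0.14  0.29  1.86  0.    0.99 -1.25] [540.3  75.7 187.9] [ 3.142 -0.     2.958] [-1.5  0.7  4.5] [ 0.02  0.1  -0.04]
[  190   199   139   155 16726] ztop [186.80544029 214.09068995 214.67659787 215.09111248 215.46674112]
top centroid [538.   75.8 214.3] [511.6  47.4 212.1] [567.7 103.6 216.6] 12790
rim circle [538.8  75.8] 26.9
enclosing 538.3206787109375 75.62427520751953 27.924373626708984
```

Fz jumped to 4.5 N and the torque dropped to about 0, at about 1.4 turns, so it looks free. I'll turn past 1.6 at pitch rate to be sure.

>>> servo_tool:
  rows:
    - [[0,0,0.013],0.12,5.2]
    - [[0,0,0.013],0.12,5.2]
    - [[0,0,0.014],0.12,5.2]
    - [[0,0,0.013],0.12,5.2]
    - [[0,0,0.014],0.12,5.2]

```text
clock: 19.5
eef_pos: [540.3, 75.6, 188.5]
tcp_rot: [-3.142, -0.0, -2.726]
contact_force: [0.2, -0.6, 4.3]
opening: 0.647
```

>>> servo_tool:
  rows:
    - [[0,0,0.013],0.12,5.2]
    - [[0,0,0.013],0.12,5.2]
    - [[0,0,0.014],0.12,5.2]
    - [[0,0,0.013],0.12,5.2]
    - [[0,0,0.014],0.12,5.2]

```text
clock: 19.92
eef_pos: [540.3, 75.5, 189.2]
tcp_rot: [-3.141, -0.0, -2.126]
contact_force: [-1.0, -0.9, 4.1]
opening: 0.645
```

>>> servo_tool:
  rows:
    - [[0,0,0.014],0.12,5.2]
    - [[0,0,0.05],0,5.2]
    - [[0,0,0.05],0,5.2]
    - [[0,0,0.05],0,5.2]

```text
clock: 20.25
eef_pos: [540.4, 75.6, 190.8]
tcp_rot: [-3.141, -0.0, -2.009]
contact_force: [-1.0, -0.5, 3.7]
opening: 0.64
```

```bash
python3 w.py w20.png
```

```text
[ 0.14  0.29  1.85 -0.    1.   -2.57] [540.4  75.6 190.8] [-3.141 -0.    -2.009] [-1.  -0.5  3.7] [-0.13  0.   -0.04]
[  189   199   140   155 16732] ztop [189.73667862 217.05921262 217.66557051 218.10568078 218.49436873]
top centroid [539.8  72.9 217.3] [512.3  46.3 215.1] [568.3 102.3 219.8] 12742
rim circle [540.1  73.5] 26.9
enclosing 540.0004272460938 73.07917785644531 27.926387786865234
```

Free: no resistance, and the spring push is falling off as it lifts. Lifting straight up.

>>> servo_tool:
  rows:
    - [[0,0,0.3],0,5.2]
    - [[0,0,0.5],0,5.2]
    - [[0,0,0.8],0,5.2]
    - [[0,0,1],0,5.2]
    - [[0,0,1],0,5.2]

```text
clock: 20.72
eef_pos: [540.0, 75.7, 227.4]
tcp_rot: [3.141, -0.0, -2.001]
contact_force: [0.6, 0.0, -0.5]
opening: 0.646
```

>>> servo_tool:
  rows:
    - [[0,0,1.2],0,5.2]
    - [[0,0,1.2],0,5.2]
    - [[0,0,1.2],0,5.2]
    - [[0,0,1.2],0,5.2]
    - [[0,0,0.8],0,5.2]

```text
clock: 21.13
eef_pos: [540.8, 75.7, 284.6]
tcp_rot: [-3.14, 0.001, -2.001]
contact_force: [0.4, 0.3, -1.1]
opening: 0.645
```

```bash
python3 w.py w21.png;python3 - <<'E'
from h import *
import pickle
for n in("side","top"):
    f=eyes.grab_frame(n); save(f,n+"21.png"); pickle.dump(f,open(n+"21.pkl","wb"))
# refined tray: line-fit edges from original top & side by floor plane
f=pickle.load(open("top0.pkl","rb")); h=cv2.cvtColor(f["frame"],cv2.COLOR_RGB2HSV)
w=((h[...,1]<60)&(h[...,2]>150)).astype(np.uint8); w[:,:90]=0; w[:,215:]=0; w[:190]=0; w[300:]=0
w=cv2.morphologyEx(w,cv2.MORPH_CLOSE,np.ones((5,5)))
c=max(cv2.findContours(w,0,2)[0],key=cv2.contourArea); q=cv2.approxPolyDP(c,8,True)[:,0]; print(q.tolist(),cv2.contourArea(c))
W=np.array([plane(f,*p,14) for p in q]); print(W.round(1).tolist(),W.mean(0).round(1),np.linalg.norm(W-np.roll(W,1,0),axis=1).round(0))
E
```

```text
[ 0.14  0.19  1.76  0.    1.19 -2.58] [540.8  75.7 284.6] [-3.140e+00  1.000e-03 -2.001e+00] [ 0.4  0.3 -1.1] [ 0.01 -0.03 -0.04]
[  189   199   140   155 16684] ztop [283.77541771 310.9060624  311.49348235 311.9245302  312.28576058]
top centroid [540.2  72.9 311.2] [512.9  45.9 308.9] [568.8 102.5 313.5] 12752
rim circle [540.5  73.7] 26.9
enclosing 539.8424682617188 73.46202850341797 27.946388244628906
[[184, 211], [123, 214], [124, 275], [184, 272]] 3805.5
[[536.5, 183.7, 14.0], [541.7, 340.5, 14.0], [387.5, 341.0, 14.0], [382.3, 191.2, 14.0]] [462.  264.1  14. ] [154. 157. 154. 150.]
```

View pics/side21.png

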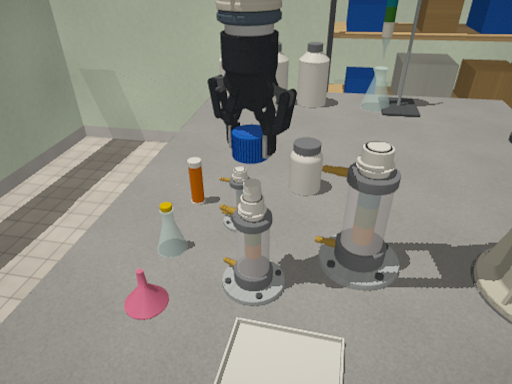

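View pics/w21.png

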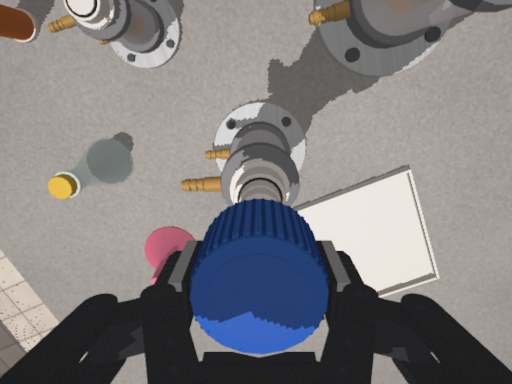

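Cap is firmly held, with the cartridge standing proud of the neck below it. Carrying it to the tray.

>>> servo_tool:
  rows:
    - [[-1.1,2.7,0],0,5.2]
    - [[-1.35,3.2,0],0,5.2]
    - [[-1.35,3.2,0],0,5.2]
    - [[-1.35,3.2,0],0,5.2]
    - [[-1.35,3.2,-1],0,5.2]

```text
clock: 21.7
eef_pos: [475.1, 232.1, 273.4]
tcp_rot: [-3.141, 0.001, -2.001]
contact_force: [1.3, 1.0, -0.2]
opening: 0.649
```

>>> servo_tool:
  rows:
    - [[-1.35,3.2,-2],0,5.2]
    - [[0,0,-3],0,5.2]
    - [[0,0,-3],0,5.2]
    - [[0,0,-3],0,5.2]
    - [[0,0,-3],0,5.2]

```text
clock: 22.12
eef_pos: [461.1, 262.8, 130.8]
tcp_rot: [3.141, -0.001, -1.999]
contact_force: [0.3, 1.3, -1.1]
opening: 0.644
```

>>> servo_tool:
  rows:
    - [[0,0,-2],0,5.2]
    - [[0,0,-2],0,5.2]
    - [[0,0,0],0,5.2]
    - [[0,0,0],0,5.2]

```text
clock: 22.45
eef_pos: [460.8, 262.1, 91.5]
tcp_rot: [3.14, -0.003, -2.0]
contact_force: [0.6, -0.1, 0.5]
opening: 0.642
```

```bash
python3 w.py w22.png; python3 - <<'E'
from h import *
for n in("side","top"):
    f=eyes.grab_frame(n); save(f,n+"22.png")
E
```

```text
[ 0.51  0.41  1.95 -0.    0.78 -2.2 ] [460.8 262.1  91.5] [ 3.14e+00 -3.00e-03 -2.00e+00] [ 0.6 -0.1  0.5] [0.01 0.01 0.02]
[  190   199   139   155 16658] ztop [ 90.87518717 117.80394974 118.39045441 118.82362447 119.20959677]
top centroid [460.3 259.3 118. ] [432.8 232.7 115.8] [489.2 288.7 120.3] 12760
rim circle [460.6 260. ] 26.9
enclosing 460.4612731933594 259.58251953125 27.88296127319336
```

View pics/side22.png

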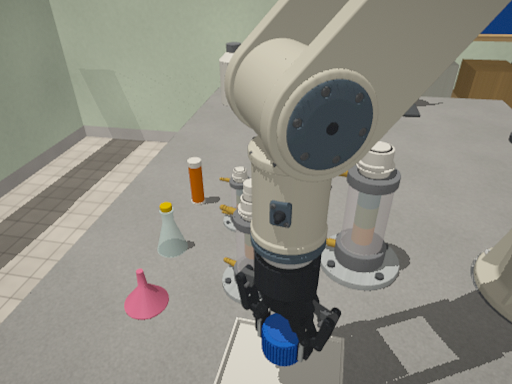

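View pics/top22.png

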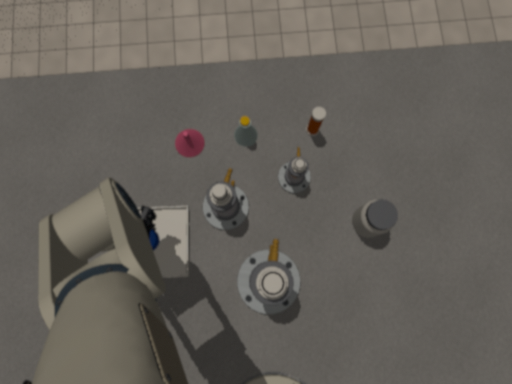

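>>> servo_tool:
  rows:
    - [[0,0.2,-2],0,5.2]
    - [[0,0,-2],0,5.2]
    - [[0,0,-2],0,5.2]
    - [[0,0,-0.8],0,5.2]
    - [[0,0,0],0,5.2]

```text
clock: 23.02
eef_pos: [461.4, 264.4, 24.1]
tcp_rot: [3.141, -0.001, -2.0]
contact_force: [-0.5, -0.5, 0.1]
opening: 0.647
```

>>> servo_tool:
  rows:
    - [[0,0,-0.1],0,5.2]
    - [[0,0,-0.1],0,5.2]
    - [[0,0,0],0,5.2]
    - [[0,0,0],0,5.2]

```text
clock: 23.35
eef_pos: [462.5, 265.0, 23.6]
tcp_rot: [-3.141, 0.001, -2.0]
contact_force: [0.0, 0.4, -0.2]
opening: 0.649
```

>>> servo_tool:
  rows:
    - [[0,0,-0.1],0,5.2]
    - [[0,0,-0.1],0,5.2]
    - [[0,0,0],0,5.2]

```text
clock: 23.6
eef_pos: [461.9, 264.7, 20.7]
tcp_rot: [-3.142, 0.0, -2.0]
contact_force: [-0.8, 0.1, -0.1]
opening: 0.646
```

>>> servo_tool:
  rows:
    - [[0,0,-0.1],0,5.2]
    - [[0,0,-0.1],0,5.2]
    - [[0,0,0],0,5.2]
    - [[0,0,0],0,5.2]

```text
clock: 23.93
eef_pos: [461.8, 264.7, 18.6]
tcp_rot: [3.141, -0.0, -2.0]
contact_force: [-0.8, 0.1, -0.2]
opening: 0.646
```

>>> servo_tool:
  rows:
    - [[0,0,-0.1],0,5.2]
    - [[0,0,0],0,5.2]
    - [[0,0,0],0,5.2]

```text
clock: 24.18
eef_pos: [461.9, 264.7, 17.6]
tcp_rot: [3.142, -0.0, -2.0]
contact_force: [-0.6, 0.7, 0.5]
opening: 0.645
```

```bash
python3 w.py w23.png
```

```text
[ 0.52  0.53  1.98 -0.    0.63 -2.19] [461.9 264.7  17.6] [ 3.142 -0.    -2.   ] [-0.6  0.7  0.5] [ 0.06 -0.01 -0.  ]
[  189   199   140   154 16660] ztop [16.70421167 43.87898245 44.48149812 44.91184303 45.28917663]
top centroid [461.3 261.8  44.1] [433.9 235.   41.9] [490.  291.6  46.5] 12728
rim circle [461.6 262.5] 26.9
enclosing 461.6905212402344 261.9117736816406 27.93115997314453
```

View pics/w23.png

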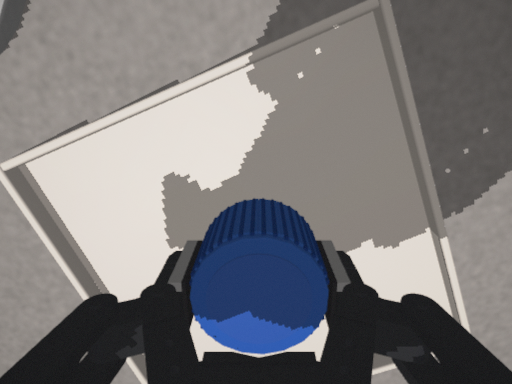

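>>> servo_tool:
  rows:
    - [[0,0,-0.05],0,5.2]
    - [[0,0,0],0,5.2]
    - [[0,0,0],0,5.2]

```text
clock: 24.48
eef_pos: [461.9, 264.7, 17.5]
tcp_rot: [-3.142, 0.0, -2.0]
contact_force: [-0.4, 0.7, 4.4]
opening: 0.648
```

>>> servo_tool:
  rows:
    - [[0,0,-0.05],0,5.2]
    - [[0,0,0],0,5.2]
    - [[0,0,0],0,5.2]

```text
clock: 24.73
eef_pos: [461.9, 264.7, 17.4]
tcp_rot: [-3.142, 0.0, -2.0]
contact_force: [-3.6, -2.0, 11.3]
opening: 0.643
```

Touched down (Fz 4→11 N). Easing off slightly and opening slowly.

>>> servo_tool:
  rows:
    - [[0,0,0.07],0,5.2]
    - [[0,0,0],0,6]
    - [[0,0,0],0,6.5]
    - [[0,0,0],0,7]
    - [[0,0,0],0,7.5]

```text
clock: 25.15
eef_pos: [461.9, 264.7, 17.3]
tcp_rot: [3.142, -0.0, -2.0]
contact_force: [-0.3, -0.6, 0.4]
opening: 0.88
```

>>> servo_tool:
  rows:
    - [[0,0,0],0,8.5]
    - [[0,0,0],0,8.5]
    - [[0,0,0],0,8.5]
    - [[0,0,0.5],0,8.5]
    - [[0,0,1],0,8.5]

```text
clock: 25.57
eef_pos: [461.2, 264.3, 32.0]
tcp_rot: [3.14, -0.002, -2.0]
contact_force: [-0.1, 0.0, -0.8]
opening: 0.992
```

```bash
python3 w.py w24.png
```

```text
[ 0.52  0.51  1.98 -0.    0.66 -2.19] [461.2 264.3  32. ] [ 3.14e+00 -2.00e-03 -2.00e+00] [-0.1  0.  -0.8] [0.02 0.   0.04]
[  195   191   127   139 13421] ztop [17.27728077 43.74107258 44.31914922 44.77269221 45.13994088]
top centroid [461.4 262.2  44. ] [434.2 235.6  41.8] [489.7 291.2  46.5] 10476
rim circle [461.7 262.7] 26.9
enclosing 461.6816101074219 262.2517395019531 27.853025436401367
```

View pics/w24.png

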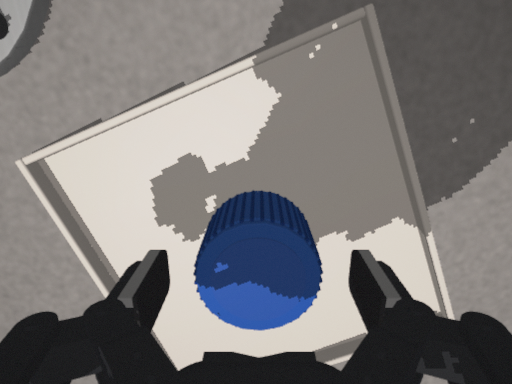

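Cap stands upright in the tray with the pads clear on both sides. Withdrawing upwards.

>>> servo_tool:
  rows:
    - [[0,0,2],0,8.5]
    - [[0,0,3],0,8.5]
    - [[0,0,3],0,8.5]
    - [[0,0,3],0,8.5]
    - [[0,0,3],0,8.5]

```text
clock: 26.03
eef_pos: [461.8, 264.6, 174.6]
tcp_rot: [-3.141, 0.001, -2.0]
contact_force: [0.1, 0.8, -0.1]
opening: 0.992
```

>>> servo_tool:
  rows:
    - [[0,0,3],0,8.5]
    - [[0,0,3],0,8.5]
    - [[0,0,2],0,8.5]
    - [[0,0,0],0,8.5]
    - [[0,0,0],0,8.5]

```text
clock: 26.45
eef_pos: [462.5, 265.0, 254.2]
tcp_rot: [-3.14, 0.003, -2.0]
contact_force: [-0.2, -0.3, -0.2]
opening: 0.996
```

```bash
python3 w.py w25.png; python3 - <<'E'
from h import *
for n in("side","top"):
    f=eyes.grab_frame(n); save(f,n+"25.png")
a=cv2.imread("pics/side25.png");b=cv2.imread("pics/w25.png");cv2.imwrite("pics/fin.png",cv2.resize(np.hstack([a,b]),(800,300)))
E
```

```text
[ 0.52  0.2   1.82 -0.    1.12 -2.19] [462.5 265.  254.2] [-3.14e+00  3.00e-03 -2.00e+00] [-0.2 -0.3 -0.2] [ 0.03 -0.04  0.01]
[ 235  131   50   53 2042] ztop [32.03178362 43.96984866 44.57762164 45.10047377 45.5674147 ]
top centroid [461.9 263.5  44.1] [434.2 236.7  42.1] [489.1 290.5  46.7] 1820
rim circle [461.9 263.6] 26.4
enclosing 461.3277282714844 263.9238586425781 27.68068504333496
```

View pics/fin.png

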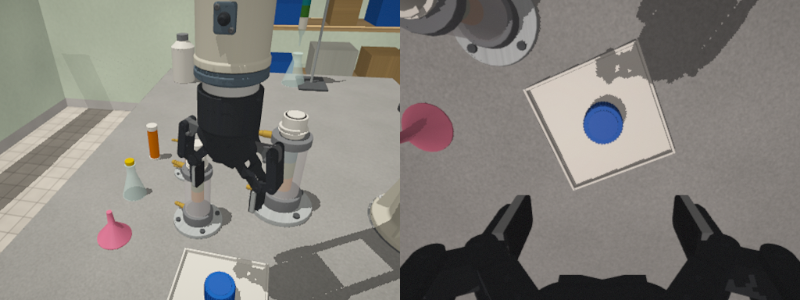

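The cap stands mid-tray, top at z≈44 as it should be. The funnel, flask and spare cartridge are where they were, and the robot touches nothing.

```bash
python3 -c "
from rig import r
s=r.sense();print(s['clock'],s['contact_force'].round(1),abs(s['qvel']).max());print(r.sign_off())"
```

```text
26.6 [-0.7 -0.  -1.2] 0.011573370661164045
the job is handed in; nothing more can be done
None
```

I unscrewed the blue cap from the middle-sized column and stood it, open side down, in the middle of the white parts tray. The job was handed in at 26.6 s.

- **Unscrewing:** I turned the cap about 0.75 turn, regripped, and turned on past 1.6 turns, lifting at about the thread's pitch. Between grips I raised the hand an extra 0.6 mm to ease the grip's preload. Hand force while turning stayed at about 6.5 N or less in every reading, against the 20 N limit.
- **Coming free:** it came free at about 1.4 turns. The torque dropped to nearly nothing and the spring push appeared at about 4.5 N. The cap stayed in the grip, and I lifted it straight off the cartridge.
- **Placing:** I lowered it until it touched the tray floor. The push on the tray peaked at 11 N, and I eased off before opening the gripper.

**Last checks:**
- The cap is upright at about (462, 264) mm with its top at about 44.5 mm, against 44 mm expected.
- The gripper is clear above it with no contact force, and the open column's cartridge stands proud of its neck.
- The funnel, flask and spare cartridge look unmoved in the last side view. The jar was hidden there, but it looked unmoved in the top view taken while I was carrying the cap.
- Single wrist-camera views put the cap's centre about 2 mm off from one another. Averaging opposite wrist angles agreed with the fixed cameras to within 1 mm, so I used that.

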